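# Set the iris ring of the light base to the long mark

## Robot

A 6-joint arm with a two-finger parallel gripper is mounted at the origin on the work surface. World frame = base frame: x ahead of the robot, y to its left, z up, the work surface at z = 0. Lengths are in m, angles in rad, forces in N, time in s.
With the tool pointing down it reaches from about 0.25 to 0.725 m from the base axis. Payload 4 kg.
Tool frame: the origin (TCP) lies midway between the tips of the shut fingers; the grasp point (between the pads) lies 19 mm behind it; x points along the fingers, z is the direction in which the jaws open and shut, and the axes are right-handed (so a half turn about x gives the same grasp; the last joint's range is limited). The gripper opens to 85 mm and grips with 20 to 120 N. Pads are 22 mm wide; open, the fingers measure 114 mm over their backs; the gripper's body (76 mm by 85 mm) begins 54 mm behind the grasp point. The pads swing forward as they close: fully open they stand 13 mm farther back than shut.
Start: joints at [-1.117, 0.241, 0.005, 1.335, 0, 1.571], TCP at [0.219, -0.449, 0.231] pointing down, gripper open.
Joint ranges: [-2.72, 2.72], [-1.05, 1.87], [-1.09, 1.28], [-1.99, 2.15], [-1.42, 1.44], [-3.14, 3.14]. Speed limits (rad/s): [2.79, 2.79, 3.14, 3.14, 3.14, 3.14].

## Interface

Orientations are given as a unit quaternion [x, y, z, w].
In Python, from bench import ctrl gives the robot as it stands.
- The arm moves only by the tool arm_command, never from a script. Its argument "motion" is a list of rows, each an object of numbers: "x", "y", "z": the shift along the tool's x, y, z in m; "ax", "ay", "az": the turn, a rotation vector about the tool's x, y, z in rad; "hand": the finger opening in m, from 0 to 0.0854. A call has exactly 10 rows; each row is the pose to reach, as a shift and turn from the pose commanded when the call began, along the tool's axes at that moment; what a row does not reach only later rows make up. A row lasts 1/8 s, in which the tool goes at most 62.5 mm and 10.7 degrees, less where a joint would pass 70% of its speed; a pose out of reach is approached as far as the arm can. A call with a gripper value outside its range is refused whole. The fingers move at their own pace and stop on an object; "newtons" is the grip in N (left out, the last holds). Time passes only in rows, so rows that repeat a pose let the fingers close, or fill a call up. It gives the time, the measured TCP pose, the force and the opening at its end, in the units of the state.
- ctrl.state(): the state, without advancing time (a new reading comes with each control period).
- ctrl.read_camera(name): name is "scene" or "side" or "wrist"; returns the picture (480x640x3 uint8, blue, green, red); there is no depth.
- ctrl.camera_info(name): a dict with "camera_matrix" (3x3 intrinsics, pixels), "xyz" and "orientation" of the camera in the world. Camera axes: x right, y down, z forward; pixel columns grow to the right and rows downward; lengths in m; the calibration is good to about 2 mm. A picture is of the moment at which its call begins: read the wrist's pose just before it. camera_info takes no time and is no camera call; for the wrist camera it gives the pose at the moment of the call.
- ctrl.hand_in(): hands the job in, once; it reports no verdict.
The state is a dict: "clock": time; "joint_positions": joint angles; "joint_vel": joint speeds; "joint_torque": joint torques, N m; "eef_pos": TCP position; "orientation": TCP orientation; "contact_force": force on the tool from outside, world axes, zero at the start; "wrist_torque": the same for the moment, N m; "gripper_width": finger opening in m.
Only numpy, scipy, OpenCV 4.12 (cv2) and the standard library are available. Lean on these libraries where they do the work, as an engineer would, in place of code of your own. Each camera call takes 0.05 s, during which the arm holds its last target.

## Task

Reset the microscope's light base to its working aperture. With a fingertip, push the lever of the iris ring clockwise (seen from above) all the way to its stop, then push it back counter-clockwise until its pointer lines up with the long mark of the scale, and leave it there. Only push the lever, never pinch it, and leave the small parts standing on and around the base where they are.

Things in the scene. Friction and masses are not known exactly. Their poses are not given: they have to be found in the camera images.
- hub (a point): point on the vertical axis of the iris ring, at the level of the scale (53 mm above the table). The ring is a black knurled disc, 130 mm in diameter, its top 65 mm above the table, with a round glass window. x of this frame points from the hub to the lamp box; z up.
- illuminator: fixed white light base under the ring, 320 mm long, 260 mm wide, deck 50 mm above the table; origin on the ring's axis at table level. Its front, towards the robot, lies 132 mm from the axis; its lamp box (55 x 110 mm, top 106 mm above the table) stands behind the ring, from 128 mm off the axis.
- iris (a joint): angle of the iris ring in rad: 0 when the lever is at its clockwise stop (fully open), growing counter-clockwise seen from above to 2.0 at the other stop. Dry friction (about 1.5 N at the tab); it stays where it is left. A low steel post (10 mm thick, top 63.5 mm above the table) marks each end of the travel. Half-way (1.0) the lever points away from the lamp box.
- tab (a point): centre of the upright tab on the lever, 80 mm from the hub axis and 81 mm above the table. The tab is the only part of the ring that stands up: 26 mm long radially, 14 mm thick along the arc, from 60 to 102 mm above the table. The lever bar beneath it, 12 mm wide, tops out at 60 mm.
- tab_cw: black plastic cheek on the tab's clockwise side (22 mm long, 5 mm thick, 36 mm high, origin at its centre): the face to push to turn the ring counter-clockwise
- tab_ccw: the same cheek on the tab's counter-clockwise side: the face to push to turn the ring clockwise
- pointer (a point): outer point of the lever, 99 mm from the hub axis, 57.5 mm above the table, the dark tip of the lever bar, straight outward from the tab
- long_mark (a point): inner end of the one long mark (22 mm long, 6 mm wide) of the scale, 100 mm from the hub axis, 53.5 mm above the table; it can lie anywhere between joint values 0.55 and 1.45
- scale: fixed aluminium disc under the ring and lever, 248 mm in diameter, top 53 mm above the table, origin on the ring's axis. Dark radial marks every 0.2 rad (20 mm): the long one and three short ones (9 mm long, 2.5 mm wide) on each side of it.
- pin_gauge: bystander: steel pin 14 mm thick, 45 mm high, upright on the base's front corner at the robot's right, origin under its foot
- plug_gauge: bystander: brass plug 20 mm thick, 40 mm high, upright on the base's front corner at the robot's left, origin under its foot
- filter_cell: bystander: black ring 32 mm in diameter, 7 mm high, flat on the base's rear corner, origin under its centre
- cleaner: bystander: white bottle 44 mm thick, 110 mm high, on the table at the left, origin under its foot
- gauge_block: bystander: steel block 35 x 9 x 30 mm standing on the table at the right, origin under its foot
- objective: bystander: dark metal lens barrel 28 mm thick, 36 mm high, on the table at the left, origin under its foot
- micrometer: bystander: micrometer head 100 mm long, 18 mm high, lying on the table at the right, origin under its middle

How it is judged:
By the outcome, as a careful person would: the job done as asked, in the order asked, and still so for the second after the job is handed in, with the robot touching nothing.
It also fails if it takes over 64 s, if anything falls off the work surface, if the arm or the gripper's body presses on something with over 40 N, if the wrist force passes 120 N, or if a joint passes its speed limit or range.

## Working session

There is one attempt and no reset: what is moved stays moved. The work goes in short steps, Python scripts to look and compute and a tool call to move; the robot and the scene stay as the last step left them, time stands still between calls to the robot, and variables do not carry over. Pictures are saved under pics/ and viewed, and the job is handed in when it is done.

Besides the shell and the picture viewer there is one more tool, called after "Request:" as a command line: name --argument value ..., lists and objects as JSON in quotes. arm_command: Moves the arm, as the interface text tells. Its arguments: {"type":"object","properties":{"motion":{"type":"array"},"newtons":{"type":"number"}},"required":["motion"]}

```bash
mkdir -p pics; ls
python3 - <<'E'
from bench import ctrl
import cv2
print(ctrl.state())
for n in ["scene","side","wrist"]:
    i=ctrl.camera_info(n); print(n,i)
    cv2.imwrite(f"pics/{n}0.png",ctrl.read_camera(n))
E
```

```text
pics
{'clock': 0.0, 'joint_positions': array([-1.11701131e+00,  2.41413544e-01,  3.72500063e-03,  1.33520910e+00,
        1.05357083e-05,  1.57079867e+00]), 'joint_vel': array([ 0.00011462, -0.00128215,  0.00194395, -0.0002964 ,  0.0014209 ,
       -0.00101191]), 'joint_torque': array([ 1.66769723e-04, -3.72320330e+01,  2.52406651e+01,  1.69925956e-02,
        8.51068557e-05,  3.35894992e-07]), 'eef_pos': array([ 0.21890949, -0.44882434,  0.23041298]), 'orientation': array([ 0.37510703,  0.60028774, -0.37431333,  0.59903161]), 'contact_force': array([-0.29092728, -0.21112295,  0.02935155]), 'wrist_torque': array([ 0.00976513, -0.05588915,  0.0358795 ]), 'gripper_width': 0.08535937510102909}
scene {'camera_matrix': array([[467.12884067,   0.        , 323.41307878],
       [  0.        , 467.12884067, 234.77919202],
       [  0.        ,   0.        ,   1.        ]]), 'xyz': array([ 0.87468023, -0.40271334,  0.83920411]), 'orientation': array([ 0.89475324,  0.33276591, -0.10318911, -0.27934835])}
side {'camera_matrix': array([[558.36215683,   0.        , 318.67241031],
       [  0.        , 558.36215683, 249.16949573],
       [  0.        ,   0.        ,   1.        ]]), 'xyz': array([ 0.1261173 , -0.92006849,  0.74446793]), 'orientation': array([ 0.85502173, -0.20999092,  0.10041465, -0.4634205 ])}
wrist {'camera_matrix': array([[392.14354929,   0.        , 325.73621664],
       [  0.        , 392.14354929, 237.17878902],
       [  0.        ,   0.        ,   1.        ]]), 'xyz': array([ 0.28781525, -0.41478852,  0.37327166]), 'orientation': array([ 0.83797396, -0.52383221, -0.0817575 ,  0.12928716])}
```

View pics/scene0.png

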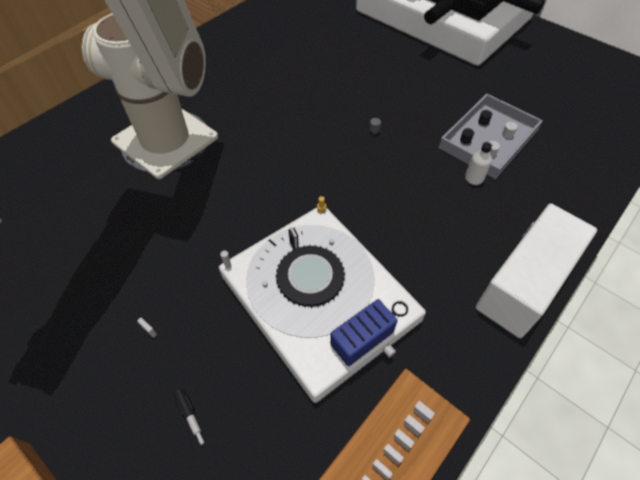

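View pics/side0.png

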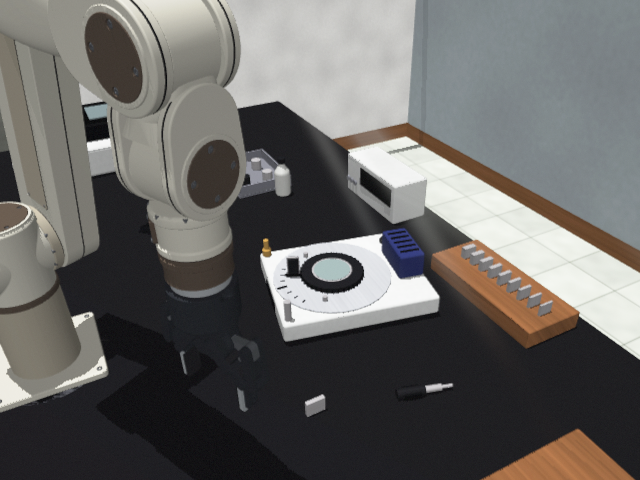

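View pics/wrist0.png

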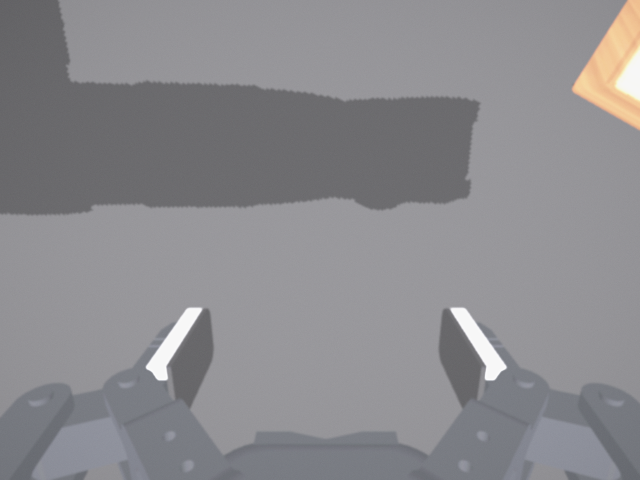

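```bash
cat > h.py <<'E'
import numpy as np, cv2
from scipy.spatial.transform import Rotation as R
from bench import ctrl
def ray(n,uv,info=None):
    i=info or ctrl.camera_info(n); K=i["camera_matrix"]
    d=R.from_quat(i["orientation"]).as_matrix()@np.linalg.inv(K)@np.array([uv[0],uv[1],1.])
    return np.array(i["xyz"]),d
def onz(n,uv,z,info=None):
    o,d=ray(n,uv,info); return o+d*(z-o[2])/d[2]
def proj(n,p,info=None):
    i=info or ctrl.camera_info(n)
    q=R.from_quat(i["orientation"]).as_matrix().T@(np.array(p)-i["xyz"]); q=i["camera_matrix"]@q
    return q[:2]/q[2]
E
python3 - <<'E'
import cv2,numpy as np
from h import *
for n,(x0,y0,x1,y1) in {"scene":(210,190,430,355),"side":(250,220,450,370)}.items():
    a=cv2.imread(f"pics/{n}0.png")
    cv2.imwrite(f"pics/{n}0c.png",cv2.resize(a[y0:y1,x0:x1],None,fx=3.6,fy=3.6,interpolation=cv2.INTER_CUBIC))
    # glass
    hsv=cv2.cvtColor(a,cv2.COLOR_BGR2HSV)
    c={"scene":(310,273),"side":(332,270)}[n]; print(n,hsv[c[1],c[0]])
    m=np.zeros((482,642),np.uint8); b=a.copy()
    _,_,_,_=cv2.floodFill(b,m,c,(0,0,255),(12,)*3,(12,)*3,cv2.FLOODFILL_FIXED_RANGE)
    cs,_=cv2.findContours(m[1:-1,1:-1],cv2.RETR_EXTERNAL,cv2.CHAIN_APPROX_NONE)
    k=max(cs,key=cv2.contourArea); e=cv2.fitEllipse(k); print(e, onz(n,e[0],.065))
E
```

```text
scene [ 85  17 181]
((309.8363342285156, 273.29290771484375), (35.5367431640625, 41.20535659790039), 83.00946044921875) [ 0.56462533 -0.08137016  0.065     ]
side [ 87  29 195]
((331.4349060058594, 269.20928955078125), (19.852413177490234, 35.53317642211914), 89.6184310913086) [ 0.5673699  -0.07464423  0.065     ]
```

View pics/scene0c.png

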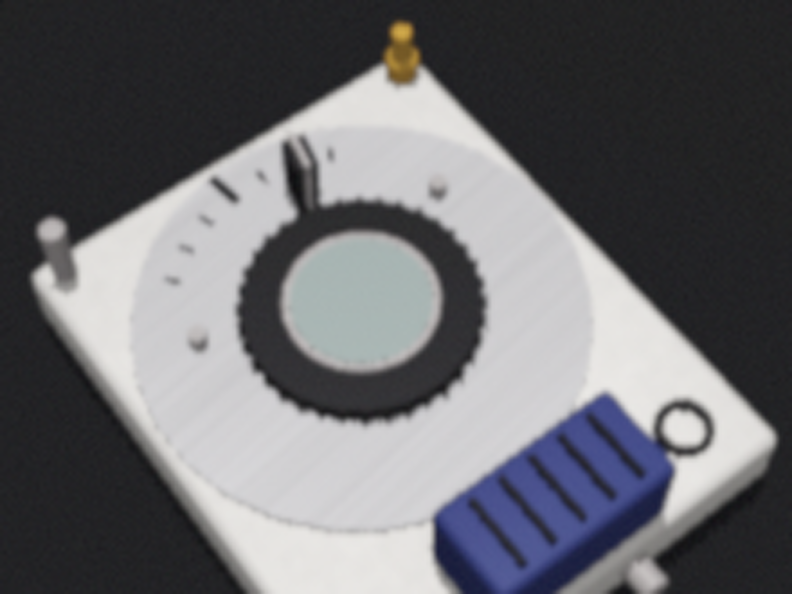

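View pics/side0c.png

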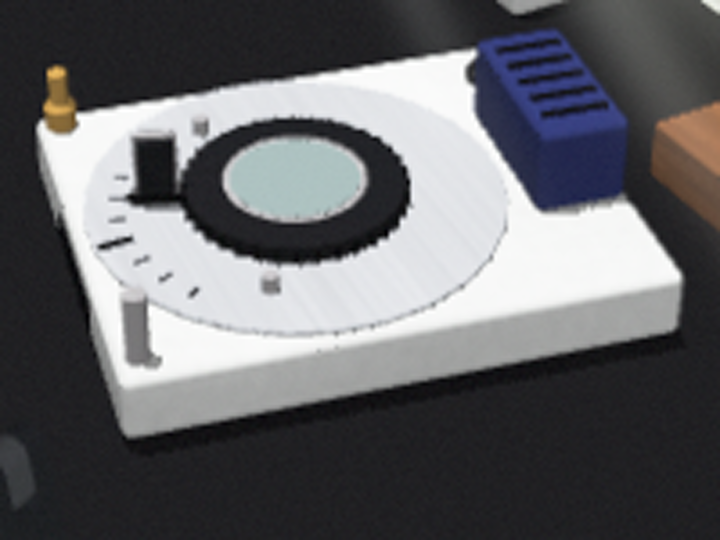

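Run:
```python
from h import *
np.set_printoptions(precision=4,suppress=True)
s=ctrl.state(); M=R.from_quat(s["orientation"]).as_matrix(); print(M)
i=ctrl.camera_info("wrist"); C=R.from_quat(i["orientation"]).as_matrix(); print("cam in tool",M.T@(i["xyz"]-s["eef_pos"]),"\n",M.T@C)
def tri(a,b):
    A=[];B=[]
    for n,uv in (("scene",a),("side",b)):
        o,d=ray(n,uv); d/=np.linalg.norm(d); P=np.eye(3)-np.outer(d,d); A.append(P);B.append(P@o)
    x=np.linalg.solve(sum(A),sum(B)); return x,[proj("scene",x)-a,proj("side",x)-b]
f=3.6
sc=lambda u,v:np.array([210+u/f,190+v/f]); sd=lambda u,v:np.array([250+u/f,220+v/f])
print("glass",tri((309.84,273.29),(331.43,269.21)))
print("mark in",onz("scene",sc(237,200),.053),onz("side",sd(131,239),.053))
print("mark out",onz("scene",sc(215,180),.053),onz("side",sd(100,247),.053))
print("postR",onz("scene",sc(437,182),.0635),onz("side",sd(201,121),.0635))
print("postL",onz("scene",sc(198,333),.0635),onz("side",sd(270,277),.0635))
print("tabtop",onz("scene",sc(298,143),.102),onz("side",sd(154,134),.102))
for n,(x0,y0) in {"scene":(210,190),"side":(250,220)}.items():pass
print("pin top",onz("scene",sc(52,226),.095),onz("side",sd(134,293),.095))
print("plug top",onz("scene",sc(402,30),.09),onz("side",sd(57,72),.09))
```

```text
[[-0.0007  0.8988  0.4384]
 [ 0.0014  0.4384 -0.8988]
 [-1.     -0.     -0.0016]]
cam in tool [-0.1428  0.0769 -0.0007] 
 [[-0.0003 -0.3023  0.9532]
 [-0.0006 -0.9532 -0.3023]
 [ 1.     -0.0007  0.0001]]
glass (array([ 0.5651, -0.0816,  0.069 ]), [array([ 0.0331, -0.8197]), array([0.5964, 0.4492])])
mark in [ 0.4653 -0.0732  0.053 ] [ 0.4658 -0.0689  0.053 ]
mark out [ 0.4465 -0.0716  0.053 ] [ 0.4473 -0.0673  0.053 ]
postR [0.5465 0.0037 0.0635] [0.5468 0.0062 0.0635]
postL [ 0.5134 -0.1509  0.0635] [ 0.5133 -0.1494  0.0635]
tabtop [ 0.49  -0.046  0.102] [ 0.4937 -0.0452  0.102 ]
pin top [ 0.4252 -0.1659  0.095 ] [ 0.4278 -0.1633  0.095 ]
plug top [0.4748 0.0568 0.09  ] [0.4768 0.0608 0.09  ]
```

Request:
arm_command --motion '[{"x": 0.006, "y": 0.043, "z": -0.022, "ax": -0.17, "hand": 0}, {"x": 0.012, "y": 0.086, "z": -0.044, "ax": -0.34, "hand": 0}, {"x": 0.018, "y": 0.129, "z": -0.065, "ax": -0.51, "hand": 0}, {"x": 0.024, "y": 0.172, "z": -0.087, "ax": -0.68, "hand": 0}, {"x": 0.03, "y": 0.215, "z": -0.109, "ax": -0.85, "hand": 0}, {"x": 0.036, "y": 0.259, "z": -0.131, "ax": -1.02, "hand": 0}, {"x": 0.042, "y": 0.302, "z": -0.153, "ax": -1.19, "hand": 0}, {"x": 0.048, "y": 0.345, "z": -0.174, "ax": -1.36, "hand": 0}, {"x": 0.054, "y": 0.388, "z": -0.196, "ax": -1.53, "hand": 0}, {"x": 0.06, "y": 0.431, "z": -0.218, "ax": -1.7, "hand": 0}]' --newtons 40

```text
invalid input at $.motion[0]: expected keys x, y, z, ax, ay, az, hand
```

```bash
cat > where.py <<'E'
from h import *
np.set_printoptions(precision=4,suppress=True)
s=ctrl.state(); M=R.from_quat(s["orientation"]).as_matrix()
print("t",s["clock"],"tcp",s["eef_pos"],"q",s["joint_positions"],"F",s["contact_force"],"w",s["gripper_width"]);print(M, "heading",np.degrees(np.arctan2(M[1,1],M[0,1])))
E
python3 where.py
```

```text
t 0.15 tcp [ 0.219  -0.449   0.2306] q [-1.117   0.2412  0.0041  1.3352 -0.      1.5708] F [ 0.4776 -0.3916 -0.3688] w 0.08507062096902444
[[-0.0007  0.8988  0.4384]
 [ 0.0014  0.4384 -0.8988]
 [-1.     -0.     -0.0016]] heading 26.00030792471099
```

Request:
arm_command --motion '[{"x": 0.006, "y": 0.043, "z": -0.022, "ax": -0.17, "ay": 0, "az": 0, "hand": 0}, {"x": 0.012, "y": 0.086, "z": -0.044, "ax": -0.34, "ay": 0, "az": 0, "hand": 0}, {"x": 0.018, "y": 0.129, "z": -0.065, "ax": -0.51, "ay": 0, "az": 0, "hand": 0}, {"x": 0.024, "y": 0.172, "z": -0.087, "ax": -0.68, "ay": 0, "az": 0, "hand": 0}, {"x": 0.03, "y": 0.215, "z": -0.109, "ax": -0.85, "ay": 0, "az": 0, "hand": 0}, {"x": 0.036, "y": 0.259, "z": -0.131, "ax": -1.02, "ay": 0, "az": 0, "hand": 0}, {"x": 0.042, "y": 0.302, "z": -0.153, "ax": -1.19, "ay": 0, "az": 0, "hand": 0}, {"x": 0.048, "y": 0.345, "z": -0.174, "ax": -1.36, "ay": 0, "az": 0, "hand": 0}, {"x": 0.054, "y": 0.388, "z": -0.196, "ax": -1.53, "ay": 0, "az": 0, "hand": 0}, {"x": 0.06, "y": 0.431, "z": -0.218, "ax": -1.7, "ay": 0, "az": 0, "hand": 0}]' --newtons 40

```text
clock: 1.4
eef_pos: [0.5116, -0.0631, 0.1709]
orientation: [-0.205, 0.677, 0.205, 0.677]
contact_force: [0.5, 0.3, 0.9]
gripper_width: -0.0001
```

```bash
python3 where.py
```

```text
t 1.4 tcp [ 0.5116 -0.0631  0.1709] q [-0.1226  0.3054 -0.0682  1.1976 -0.0002  0.8594] F [0.4678 0.3291 0.8592] w -0.00014163678306180138
[[-0.0004 -0.5553  0.8316]
 [-0.0002  0.8316  0.5553]
 [-1.      0.0001 -0.0004]] heading 123.73249476171445
```

Request:
arm_command --motion '[{"x": 0, "y": 0, "z": 0, "ax": -0.17, "ay": 0, "az": 0, "hand": 0}, {"x": 0, "y": 0, "z": 0, "ax": -0.34, "ay": 0, "az": 0, "hand": 0}, {"x": 0, "y": 0, "z": 0, "ax": -0.5, "ay": 0, "az": 0, "hand": 0}, {"x": 0, "y": 0, "z": 0, "ax": -0.65, "ay": 0, "az": 0, "hand": 0}, {"x": 0, "y": 0, "z": 0, "ax": -0.72, "ay": 0, "az": 0, "hand": 0}, {"x": 0, "y": 0, "z": 0, "ax": -0.72, "ay": 0, "az": 0, "hand": 0}, {"x": 0, "y": 0, "z": 0, "ax": -0.72, "ay": 0, "az": 0, "hand": 0}, {"x": 0, "y": 0, "z": 0, "ax": -0.72, "ay": 0, "az": 0, "hand": 0}, {"x": 0, "y": 0, "z": 0, "ax": -0.72, "ay": 0, "az": 0, "hand": 0}, {"x": 0, "y": 0, "z": 0, "ax": -0.72, "ay": 0, "az": 0, "hand": 0}]'

```text
clock: 2.65
eef_pos: [0.511, -0.0645, 0.1713]
orientation: [-0.429, 0.562, 0.429, 0.562]
contact_force: [-0.9, -0.2, 0.7]
gripper_width: -0.0001
```

```bash
python3 where.py
python3 - <<'E'
from h import *
import pickle
i=ctrl.camera_info("wrist"); a=ctrl.read_camera("wrist"); cv2.imwrite("pics/w1.png",a); pickle.dump(i,open("w1.pkl","wb"))
E
```

```text
t 2.65 tcp [ 0.511  -0.0645  0.1713] q [-0.1256  0.304  -0.069   1.1978  0.      0.1423] F [-0.8845 -0.1892  0.6958] w -0.0001463489442487914
[[ 0.     -0.9643  0.2647]
 [ 0.      0.2647  0.9643]
 [-1.     -0.      0.    ]] heading 164.65084211809105
```

View pics/w1.png

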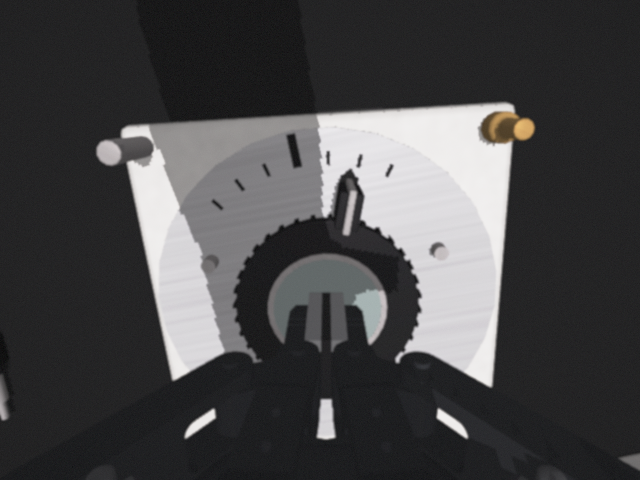

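Run:
```python
from h import *
import pickle
i=pickle.load(open("w1.pkl","rb")); a=cv2.imread("pics/w1.png")
g=cv2.cvtColor(a,cv2.COLOR_BGR2GRAY)
bh=cv2.morphologyEx(g,cv2.MORPH_BLACKHAT,np.ones((21,21),np.uint8))
m=(bh>35).astype(np.uint8)
n,l,st,ce=cv2.connectedComponentsWithStats(m)
for k in range(1,n):
    x,y,w,h,A=st[k]
    if 130<y<230 and 195<x<420 and A>8:
        ys,xs=np.where(l==k); P=np.array([onz("w",(u,v),.0535,i)[:2] for u,v in zip(xs,ys)])
        c=P.mean(0); hub=np.array([.566,-.079]); r=np.linalg.norm(P-hub,axis=1); d=c-hub
        print(st[k],ce[k],c,"r",r.min(),r.max(),"ang",np.degrees(np.arctan2(d[1],d[0])))
cv2.imwrite("pics/w1c.png",cv2.resize(a[120:300,180:460],None,fx=2.8,fy=2.8,interpolation=cv2.INTER_CUBIC))
print("posts",onz("w",(440,252),.0635,i),onz("w",(210,263),.0635,i))
```

```text
[286 133  16  35 325] [293.64615385 150.14769231] [ 0.45252515 -0.06999532] r 0.10268730565551432 0.12465452716119481 ang 175.46285876017848
[319 137   2   6  10] [319.4 139.9] [ 0.45068007 -0.05206532] r 0.11708924491958508 0.12025228791394349 ang 166.85340089944756
[325 151   6  15  62] [327.59677419 157.58064516] [ 0.46295663 -0.04993244] r 0.10225810172375949 0.11130967727817166 ang 164.24674487176162
[320 152   2   7  10] [320.4 155.3] [ 0.46028378 -0.0540798 ] r 0.1068619489725918 0.1107411567428755 ang 166.73596361736116
[356 154   7  14  71] [359.15492958 160.63380282] [ 0.47035821 -0.03047949] r 0.10279900671039473 0.11180017467614765 ang 153.10064015171386
[262 164   9  13  52] [265.84615385 169.69230769] [ 0.45973542 -0.091374  ] r 0.10266095624720668 0.11108250991070041 ang -173.3580914240728
[385 164   9  14  72] [388.77777778 170.29166667] [ 0.48168337 -0.0131088 ] r 0.10229223557283758 0.11155992542806417 ang 141.99332246304942
[321 169   2   5   9] [321.44444444 171.22222222] [ 0.47045291 -0.056206  ] r 0.0970444029096709 0.09970104466573818 ang 166.5821435849914
[ 32
[... 337 characters left out ...]
.47804476 -0.05815044] r 0.0890227639309044 0.09241909367189186 ang 166.66433399357092
[212 199  11  11  50] [216.92 204.24] [ 0.473136  -0.1306445] r 0.10166627090779715 0.11051715826199389 ang -150.9202313428228
[310 215   7   4  19] [312.89473684 216.47368421] [ 0.49866816 -0.07015825] r 0.06673914713965805 0.06912840712230878 ang 172.51895424309726
[295 218   4   4  11] [296.54545455 219.63636364] [ 0.49784338 -0.08161197] r 0.0671936784869253 0.06921610525053509 ang -177.8053273133952
[375 227   4   3  10] [376.5 227.8] [ 0.51812026 -0.02994704] r 0.06764242773427102 0.06955890136745833 ang 134.30655534252426
posts [0.54304843 0.00718073 0.0635    ] [ 0.50916661 -0.14611814  0.0635    ]
```

View pics/w1c.png

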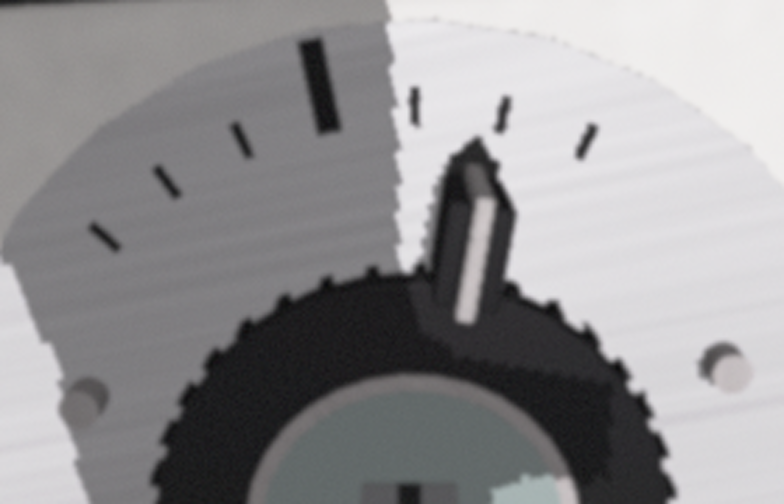

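Run:
```python
from h import *
from scipy.optimize import least_squares
P=np.array([[.48168,-.01311],[.47036,-.03048],[.46296,-.04993],[.45253,-.07000],[.45974,-.09137],[.46448,-.11162],[.47314,-.13064]])
k=np.array([-3,-2,-1,0,1,2,3]); r=np.array([.1045]*3+[.111]+[.1045]*3)
f=lambda p:(P-(p[:2]+r[:,None]*np.c_[np.cos(p[2]+.2*k),np.sin(p[2]+.2*k)])).ravel()
s=least_squares(f,[.566,-.079,3.06]); h=s.x[:2]; print(h,np.degrees(s.x[2]),np.abs(s.fun).max())
import pickle
i=pickle.load(open("w1.pkl","rb"))
for q in ([.54305,.00718],[.50917,-.14612]):
    d=np.array(q)-h; print("post",np.hypot(*d),np.degrees(np.arctan2(d[1],d[0])))
p=onz("w",(180+477/2.8,120+140/2.8),.0575,i)[:2]; d=p-h; print("ptr",p,np.hypot(*d),np.degrees(np.arctan2(d[1],d[0])))
for uv in ((485,200),(465,322)):
    p=onz("w",(180+uv[0]/2.8,120+uv[1]/2.8),.102,i)[:2]; d=p-h; print("tab end",p,np.hypot(*d),np.degrees(np.arctan2(d[1],d[0])))
```

```text
[ 0.56341561 -0.07811185] 175.8193947721156 0.00018095599141237928
post 0.0876895561905284 103.42937947161886
post 0.08699249416135243 -128.57705236195545
ptr [ 0.47414835 -0.03764957] 0.09800938491279315 155.61658118424614
tab end [ 0.47918653 -0.04005906] 0.09242592537853359 155.68762416087642
tab end [ 0.50232863 -0.05007543] 0.06721354379412535 155.34681547025477
```

```bash
cat > plan.py <<'E'
from h import *
hub=np.array([.5634,-.0781])
def pose(a,t,z,rho=.08):  # a lever angle deg, t>0 finger on ccw side
    a=np.radians(a); y=np.array([np.cos(a),np.sin(a)]); zz=np.array([np.sin(a),-np.cos(a)])
    p=hub+rho*y-t*zz
    return np.r_[p,z],np.degrees(a)
def rows(seq,start=None):
    """start: commanded (a,t,z,rho) pose or None=measured"""
    if start is None:
        s=ctrl.state(); M=R.from_quat(s["orientation"]).as_matrix(); p0=s["eef_pos"]; h0=np.degrees(np.arctan2(M[1,1],M[0,1]))
    else: p0,h0=pose(*start)
    h=np.radians(h0); Y=np.array([np.cos(h),np.sin(h),0]); Z=np.array([np.sin(h),-np.cos(h),0])
    for q in seq:
        p,hh=pose(*q); d=p-p0
        print("x %.4f y %.4f z %.4f ax %.4f"%(-d[2],d@Y,d@Z,-np.radians(hh-h0)), np.round(p,3))
E
python3 - <<'E'
from plan import *
rows([(155.6,.04,.171),(155.6,.04,.078)])
print();rows([(155.6,.022,.078)]+[(a,.022,.078) for a in np.linspace(155.6,110.1,9)],(155.6,.04,.078))
E
```

```text
x 0.0003 y 0.0312 z -0.0262 ax 0.1580 [ 0.474 -0.081  0.171]
x 0.0933 y 0.0312 z -0.0262 ax 0.1580 [ 0.474 -0.081  0.078]

x -0.0000 y 0.0000 z 0.0180 ax -0.0000 [ 0.481 -0.065  0.078]
x -0.0000 y 0.0000 z 0.0180 ax -0.0000 [ 0.481 -0.065  0.078]
x -0.0000 y 0.0018 z 0.0260 ax 0.0993 [ 0.483 -0.057  0.078]
x -0.0000 y 0.0028 z 0.0342 ax 0.1985 [ 0.486 -0.049  0.078]
x -0.0000 y 0.0029 z 0.0424 ax 0.2978 [ 0.489 -0.042  0.078]
x -0.0000 y 0.0023 z 0.0506 ax 0.3971 [ 0.493 -0.034  0.078]
x -0.0000 y 0.0008 z 0.0588 ax 0.4963 [ 0.498 -0.028  0.078]
x -0.0000 y -0.0014 z 0.0667 ax 0.5956 [ 0.503 -0.021  0.078]
x -0.0000 y -0.0045 z 0.0743 ax 0.6949 [ 0.509 -0.016  0.078]
x -0.0000 y -0.0082 z 0.0816 ax 0.7941 [ 0.515 -0.011  0.078]
```

Request:
arm_command --motion '[{"x": 0, "y": 0.016, "z": -0.013, "ax": 0.08, "ay": 0, "az": 0, "hand": 0}, {"x": 0, "y": 0.031, "z": -0.026, "ax": 0.158, "ay": 0, "az": 0, "hand": 0}, {"x": 0, "y": 0.031, "z": -0.026, "ax": 0.158, "ay": 0, "az": 0, "hand": 0}, {"x": 0.02, "y": 0.031, "z": -0.026, "ax": 0.158, "ay": 0, "az": 0, "hand": 0}, {"x": 0.04, "y": 0.031, "z": -0.026, "ax": 0.158, "ay": 0, "az": 0, "hand": 0}, {"x": 0.06, "y": 0.031, "z": -0.026, "ax": 0.158, "ay": 0, "az": 0, "hand": 0}, {"x": 0.08, "y": 0.031, "z": -0.026, "ax": 0.158, "ay": 0, "az": 0, "hand": 0}, {"x": 0.093, "y": 0.031, "z": -0.026, "ax": 0.158, "ay": 0, "az": 0, "hand": 0}, {"x": 0.093, "y": 0.031, "z": -0.026, "ax": 0.158, "ay": 0, "az": 0, "hand": 0}, {"x": 0.093, "y": 0.031, "z": -0.026, "ax": 0.158, "ay": 0, "az": 0, "hand": 0}]'

```text
clock: 3.95
eef_pos: [0.475, -0.0814, 0.0789]
orientation: [-0.383, 0.594, 0.383, 0.595]
contact_force: [-0.1, -1.1, 0.5]
gripper_width: 0.0
```

```bash
python3 where.py
python3 - <<'E'
from h import *
import pickle
i=ctrl.camera_info("wrist"); a=ctrl.read_camera("wrist"); cv2.imwrite("pics/w2.png",a); pickle.dump(i,open("w2.pkl","wb"))
E
```

```text
t 3.95 tcp [ 0.475  -0.0814  0.0789] q [-0.1698  0.3304 -0.2977  0.9414  0.0001  0.2557] F [-0.1391 -1.1116  0.4682] w 3.116824412122346e-05
[[ 0.0013 -0.9108  0.4128]
 [-0.0002  0.4128  0.9108]
 [-1.     -0.0012  0.0004]] heading 155.62103709177654
```

View pics/w2.png

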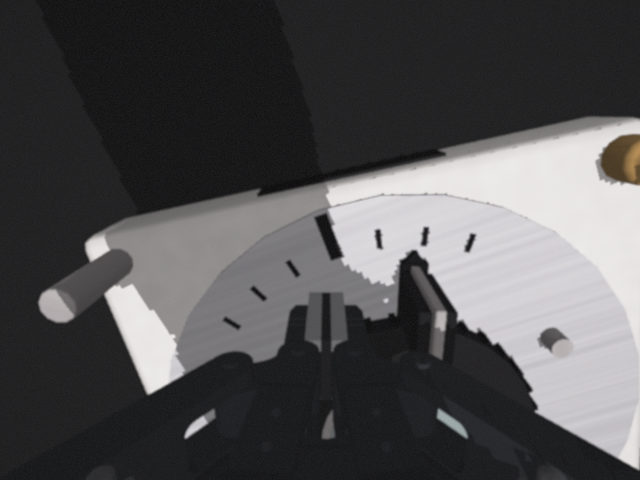

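Request:
arm_command --motion '[{"x": 0, "y": 0, "z": 0.01, "ax": 0, "ay": 0, "az": 0, "hand": 0}, {"x": 0, "y": 0, "z": 0.018, "ax": 0, "ay": 0, "az": 0, "hand": 0}, {"x": 0, "y": 0.0018, "z": 0.026, "ax": 0.1, "ay": 0, "az": 0, "hand": 0}, {"x": 0, "y": 0.0028, "z": 0.034, "ax": 0.2, "ay": 0, "az": 0, "hand": 0}, {"x": 0, "y": 0.003, "z": 0.042, "ax": 0.3, "ay": 0, "az": 0, "hand": 0}, {"x": 0, "y": 0.002, "z": 0.05, "ax": 0.39, "ay": 0, "az": 0, "hand": 0}, {"x": 0, "y": 0.001, "z": 0.058, "ax": 0.49, "ay": 0, "az": 0, "hand": 0}, {"x": 0, "y": -0.001, "z": 0.066, "ax": 0.59, "ay": 0, "az": 0, "hand": 0}, {"x": 0, "y": -0.004, "z": 0.073, "ax": 0.68, "ay": 0, "az": 0, "hand": 0}, {"x": 0, "y": -0.004, "z": 0.073, "ax": 0.68, "ay": 0, "az": 0, "hand": 0}]'

```text
clock: 5.25
eef_pos: [0.5084, -0.0158, 0.0784]
orientation: [-0.164, 0.688, 0.164, 0.688]
contact_force: [-0.2, -0.1, 0.8]
gripper_width: 0.0002
```

```bash
python3 where.py
python3 - <<'E'
from h import *
import pickle
i=ctrl.camera_info("wrist"); a=ctrl.read_camera("wrist"); cv2.imwrite("pics/w3.png",a); pickle.dump(i,open("w3.pkl","wb"))
E
```

```text
t 5.25 tcp [ 0.5084 -0.0158  0.0784] q [-0.0311  0.3778 -0.2268  0.9658  0.0002  1.0725] F [-0.1794 -0.1069  0.845 ] w 0.00018113529577688618
[[ 0.0004 -0.4504  0.8928]
 [ 0.0002  0.8928  0.4504]
 [-1.     -0.0001  0.0004]] heading 116.76807426189347
```

View pics/w3.png

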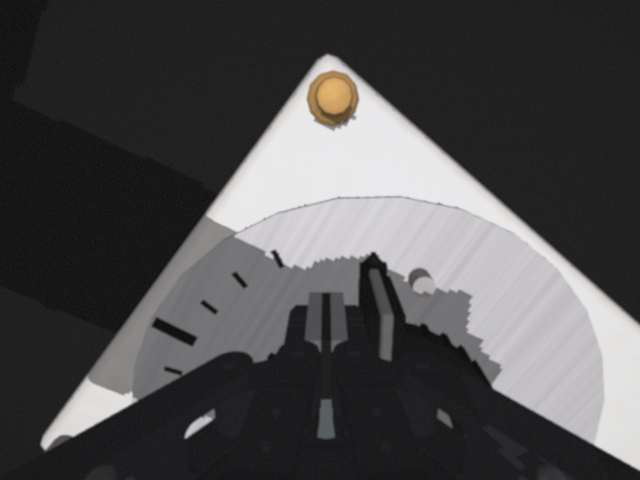

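```bash
cat > ptr.py <<'E'
from plan import *
import pickle,sys
def ang(f,uv,z):
    i=pickle.load(open(f,"rb")); d=onz("w",uv,z,i)[:2]-hub; return np.hypot(*d),np.degrees(np.arctan2(d[1],d[0]))
E
python3 - <<'E'
from ptr import *
print(ang("w3.pkl",(374,254),.0575),ang("w3.pkl",(374,270),.102),ang("w3.pkl",(386,358),.102),ang("w3.pkl",(175,332),.0535))
rows([(a,.022,.0784) for a in (115,113,111,109,108,107,106,105)],(116.7,.022,.0784))
E
```

```text
(np.float64(0.09863852839933542), np.float64(116.82872576656828)) (np.float64(0.10948348599514703), np.float64(119.77254818912247)) (np.float64(0.0757970377784844), np.float64(116.96854294398271)) (np.float64(0.11057793905529918), np.float64(175.78030710555237))
x -0.0000 y 0.0006 z 0.0024 ax 0.0297 [ 0.51  -0.015  0.078]
x -0.0000 y 0.0013 z 0.0052 ax 0.0646 [ 0.512 -0.013  0.078]
x -0.0000 y 0.0018 z 0.0081 ax 0.0995 [ 0.514 -0.011  0.078]
x -0.0000 y 0.0022 z 0.0109 ax 0.1344 [ 0.517 -0.01   0.078]
x -0.0000 y 0.0024 z 0.0124 ax 0.1518 [ 0.518 -0.009  0.078]
x -0.0000 y 0.0026 z 0.0138 ax 0.1693 [ 0.519 -0.008  0.078]
x -0.0000 y 0.0027 z 0.0152 ax 0.1868 [ 0.52  -0.007  0.078]
x -0.0000 y 0.0028 z 0.0167 ax 0.2042 [ 0.521 -0.007  0.078]
```

Request:
arm_command --motion '[{"x": 0, "y": 0.0006, "z": 0.0024, "ax": 0.03, "ay": 0, "az": 0, "hand": 0}, {"x": 0, "y": 0.001, "z": 0.004, "ax": 0.047, "ay": 0, "az": 0, "hand": 0}, {"x": 0, "y": 0.0013, "z": 0.0052, "ax": 0.065, "ay": 0, "az": 0, "hand": 0}, {"x": 0, "y": 0.0015, "z": 0.0065, "ax": 0.08, "ay": 0, "az": 0, "hand": 0}, {"x": 0, "y": 0.0018, "z": 0.008, "ax": 0.1, "ay": 0, "az": 0, "hand": 0}, {"x": 0, "y": 0.002, "z": 0.009, "ax": 0.11, "ay": 0, "az": 0, "hand": 0}, {"x": 0, "y": 0.002, "z": 0.01, "ax": 0.12, "ay": 0, "az": 0, "hand": 0}, {"x": 0, "y": 0.002, "z": 0.011, "ax": 0.12, "ay": 0, "az": 0, "hand": 0}, {"x": 0, "y": 0.002, "z": 0.011, "ax": 0.12, "ay": 0, "az": 0, "hand": 0}, {"x": 0, "y": 0.002, "z": 0.011, "ax": 0.12, "ay": 0, "az": 0, "hand": 0}]'

```text
clock: 6.55
eef_pos: [0.5163, -0.01, 0.0782]
orientation: [-0.121, 0.697, 0.121, 0.696]
contact_force: [-3.6, -1.1, 2.1]
gripper_width: -0.0002
```

```bash
python3 where.py
python3 - <<'E'
from h import *
import pickle
i=ctrl.camera_info("wrist"); a=ctrl.read_camera("wrist"); cv2.imwrite("pics/w4.png",a[200:400,240:500].repeat(3,0).repeat(3,1)); pickle.dump(i,open("w4.pkl","wb"))
E
```

```text
t 6.55 tcp [ 0.5163 -0.01    0.0782] q [-0.0192  0.3926 -0.2044  0.975  -0.0002  1.2068] F [-3.581  -1.0626  2.1392] w -0.0002021389863959529
[[-0.0012 -0.3381  0.9411]
 [-0.0002  0.9411  0.3381]
 [-1.      0.0002 -0.0012]] heading 109.7581595574048
```

View pics/w4.png

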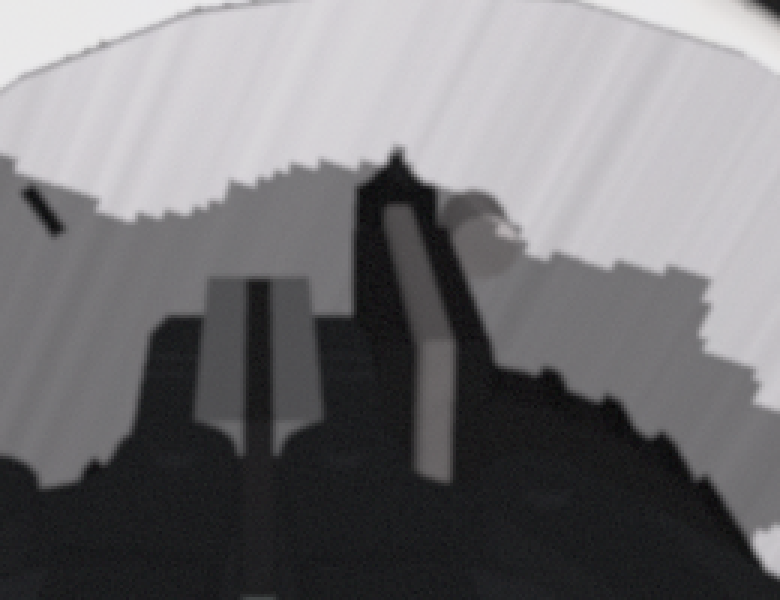

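Request:
arm_command --motion '[{"x": 0, "y": 0, "z": 0.0005, "ax": 0, "ay": 0, "az": 0, "hand": 0}, {"x": 0, "y": 0, "z": 0.001, "ax": 0, "ay": 0, "az": 0, "hand": 0}, {"x": 0, "y": 0, "z": 0.0015, "ax": 0, "ay": 0, "az": 0, "hand": 0}, {"x": 0, "y": 0, "z": 0.002, "ax": 0, "ay": 0, "az": 0, "hand": 0}, {"x": 0, "y": 0, "z": 0.0025, "ax": 0, "ay": 0, "az": 0, "hand": 0}, {"x": 0, "y": 0, "z": 0.003, "ax": 0, "ay": 0, "az": 0, "hand": 0}, {"x": 0, "y": 0, "z": 0.003, "ax": 0, "ay": 0, "az": 0, "hand": 0}, {"x": 0, "y": 0, "z": 0.003, "ax": 0, "ay": 0, "az": 0, "hand": 0}, {"x": 0, "y": 0, "z": 0.003, "ax": 0, "ay": 0, "az": 0, "hand": 0}, {"x": 0, "y": 0, "z": 0.003, "ax": 0, "ay": 0, "az": 0, "hand": 0}]'

```text
clock: 7.85
eef_pos: [0.5165, -0.0099, 0.0781]
orientation: [-0.121, 0.699, 0.121, 0.694]
contact_force: [-11.6, -3.5, 8.7]
gripper_width: 0.0001
```

```bash
python3 where.py
python3 - <<'E'
from h import *
import pickle
i=ctrl.camera_info("wrist"); a=ctrl.read_camera("wrist"); cv2.imwrite("pics/w5.png",a[200:400,240:500].repeat(3,0).repeat(3,1)); pickle.dump(i,open("w5.pkl","wb"))
E
```

```text
t 7.85 tcp [ 0.5165 -0.0099  0.0781] q [-0.0178  0.3962 -0.1987  0.9819 -0.0022  1.2088] F [-11.6285  -3.4533   8.7145] w 0.00011662890396849128
[[-0.0061 -0.3374  0.9413]
 [-0.0021  0.9414  0.3374]
 [-1.      0.0001 -0.0065]] heading 109.71895225529379
```

View pics/w5.png

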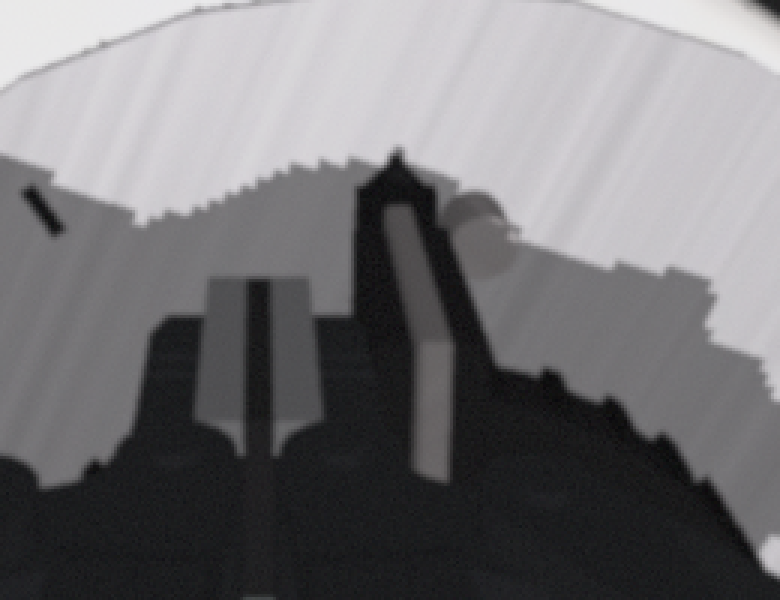

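Request:
arm_command --motion '[{"x": 0, "y": 0, "z": -0.01, "ax": 0, "ay": 0, "az": 0, "hand": 0}, {"x": 0, "y": 0, "z": -0.02, "ax": 0, "ay": 0, "az": 0, "hand": 0}, {"x": -0.03, "y": 0, "z": -0.02, "ax": 0, "ay": 0, "az": 0, "hand": 0}, {"x": -0.06, "y": 0, "z": -0.02, "ax": 0, "ay": 0, "az": 0, "hand": 0}, {"x": -0.06, "y": 0, "z": -0.015, "ax": 0, "ay": 0, "az": 0, "hand": 0}, {"x": -0.06, "y": 0, "z": 0.025, "ax": 0, "ay": 0, "az": 0, "hand": 0}, {"x": -0.06, "y": 0, "z": 0.061, "ax": 0, "ay": 0, "az": 0, "hand": 0}, {"x": -0.06, "y": 0, "z": 0.061, "ax": 0, "ay": 0, "az": 0, "hand": 0}, {"x": -0.03, "y": 0, "z": 0.061, "ax": 0, "ay": 0, "az": 0, "hand": 0}, {"x": 0, "y": 0, "z": 0.061, "ax": 0, "ay": 0, "az": 0, "hand": 0}]'

```text
clock: 9.15
eef_pos: [0.5765, 0.0116, 0.077]
orientation: [-0.121, 0.697, 0.121, 0.697]
contact_force: [-1.3, -0.6, -0.4]
gripper_width: 0.0001
```

```bash
python3 where.py
python3 - <<'E'
from ptr import *
print(ang("w5.pkl",(240+397/3,200+150/3),.0575))
i=ctrl.camera_info("wrist"); a=ctrl.read_camera("wrist"); cv2.imwrite("pics/w6.png",a); pickle.dump(i,open("w6.pkl","wb"))
rows([(110,-.022,.078)]+[(a,-.022,.078) for a in (115,120,125,130,135,140,145,150,155,160,165,170)],(109.8,-.042,.078))
E
```

```text
t 9.15 tcp [0.5765 0.0116 0.077 ] q [ 0.0202  0.4979 -0.0356  1.0375 -0.      1.2461] F [-1.2876 -0.5651 -0.4187] w 0.00012793793135626845
[[-0.0002 -0.3381  0.9411]
 [-0.      0.9411  0.3381]
 [-1.      0.     -0.0002]] heading 109.76013397838936
(np.float64(0.10027917249426609), np.float64(110.49707018192528))
x -0.0000 y 0.0001 z -0.0203 ax -0.0035 [0.557 0.005 0.078]
x -0.0000 y 0.0017 z -0.0273 ax -0.0908 [0.55  0.004 0.078]
x -0.0000 y 0.0026 z -0.0345 ax -0.1780 [0.542 0.002 0.078]
x -0.0000 y 0.0030 z -0.0417 ax -0.2653 [0.536 0.    0.078]
x -0.0000 y 0.0027 z -0.0490 ax -0.3526 [ 0.529 -0.003  0.078]
x -0.0000 y 0.0018 z -0.0562 ax -0.4398 [ 0.522 -0.006  0.078]
x -0.0000 y 0.0002 z -0.0632 ax -0.5271 [ 0.516 -0.01   0.078]
x -0.0000 y -0.0019 z -0.0701 ax -0.6144 [ 0.51  -0.014  0.078]
x -0.0000 y -0.0047 z -0.0768 ax -0.7016 [ 0.505 -0.019  0.078]
x -0.0000 y -0.0080 z -0.0833 ax -0.7889 [ 0.5   -0.024  0.078]
x -0.0000 y -0.0119 z -0.0894 ax -0.8762 [ 0.496 -0.03   0.078]
x -0.0000 y -0.0163 z -0.0951 ax -0.9634 [ 0.492 -0.036  0.078]
x -0.0000 y -0.0212 z -0.1005 ax -1.0507 [ 0.488 -0.043  0.078]
```

View pics/w6.png

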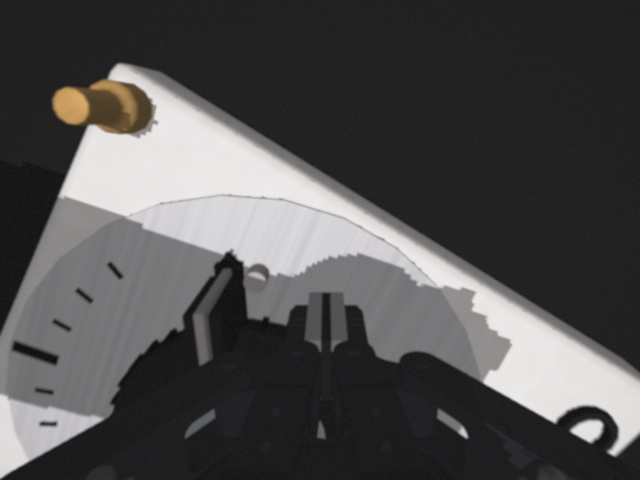

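Request:
arm_command --motion '[{"x": 0, "y": 0, "z": -0.014, "ax": 0, "ay": 0, "az": 0, "hand": 0}, {"x": 0, "y": 0, "z": -0.02, "ax": 0, "ay": 0, "az": 0, "hand": 0}, {"x": 0, "y": 0.0017, "z": -0.027, "ax": -0.09, "ay": 0, "az": 0, "hand": 0}, {"x": 0, "y": 0.0026, "z": -0.0345, "ax": -0.18, "ay": 0, "az": 0, "hand": 0}, {"x": 0, "y": 0.003, "z": -0.042, "ax": -0.265, "ay": 0, "az": 0, "hand": 0}, {"x": 0, "y": 0.0027, "z": -0.049, "ax": -0.35, "ay": 0, "az": 0, "hand": 0}, {"x": 0, "y": 0.0018, "z": -0.056, "ax": -0.44, "ay": 0, "az": 0, "hand": 0}, {"x": 0, "y": 0, "z": -0.063, "ax": -0.53, "ay": 0, "az": 0, "hand": 0}, {"x": 0, "y": -0.002, "z": -0.07, "ax": -0.61, "ay": 0, "az": 0, "hand": 0}, {"x": 0, "y": -0.002, "z": -0.07, "ax": -0.61, "ay": 0, "az": 0, "hand": 0}]'

```text
clock: 10.45
eef_pos: [0.512, -0.014, 0.0789]
orientation: [-0.325, 0.628, 0.324, 0.629]
contact_force: [0.4, 0.5, 0.1]
gripper_width: -0.0001
```

```bash
python3 where.py
python3 - <<'E'
from ptr import *
i=ctrl.camera_info("wrist"); a=ctrl.read_camera("wrist"); cv2.imwrite("pics/w7.png",a); pickle.dump(i,open("w7.pkl","wb"))
rows([(a,-.022,.078) for a in (149,153,157,161,164,167,169,171,172,173,174,175)],(144.8,-.022,.078))
E
```

```text
t 10.45 tcp [ 0.512  -0.014   0.0789] q [-0.0272  0.3827 -0.2175  0.9695 -0.      0.59  ] F [0.3929 0.4641 0.1313] w -0.00011648684395394859
[[ 0.0011 -0.8155  0.5788]
 [-0.0001  0.5788  0.8155]
 [-1.     -0.0009  0.0006]] heading 144.63671833907205
x -0.0000 y 0.0014 z -0.0059 ax -0.0733 [ 0.506 -0.018  0.078]
x -0.0000 y 0.0023 z -0.0116 ax -0.1431 [ 0.502 -0.022  0.078]
x -0.0000 y 0.0028 z -0.0174 ax -0.2129 [ 0.498 -0.027  0.078]
x -0.0000 y 0.0030 z -0.0232 ax -0.2827 [ 0.495 -0.031  0.078]
x -0.0000 y 0.0028 z -0.0275 ax -0.3351 [ 0.493 -0.035  0.078]
x -0.0000 y 0.0024 z -0.0319 ax -0.3875 [ 0.49  -0.039  0.078]
x -0.0000 y 0.0020 z -0.0347 ax -0.4224 [ 0.489 -0.041  0.078]
x -0.0000 y 0.0015 z -0.0376 ax -0.4573 [ 0.488 -0.044  0.078]
x -0.0000 y 0.0012 z -0.0390 ax -0.4747 [ 0.487 -0.045  0.078]
x -0.0000 y 0.0009 z -0.0404 ax -0.4922 [ 0.487 -0.047  0.078]
x -0.0000 y 0.0006 z -0.0418 ax -0.5096 [ 0.486 -0.048  0.078]
x -0.0000 y 0.0002 z -0.0432 ax -0.5271 [ 0.486 -0.049  0.078]
```

View pics/w7.png

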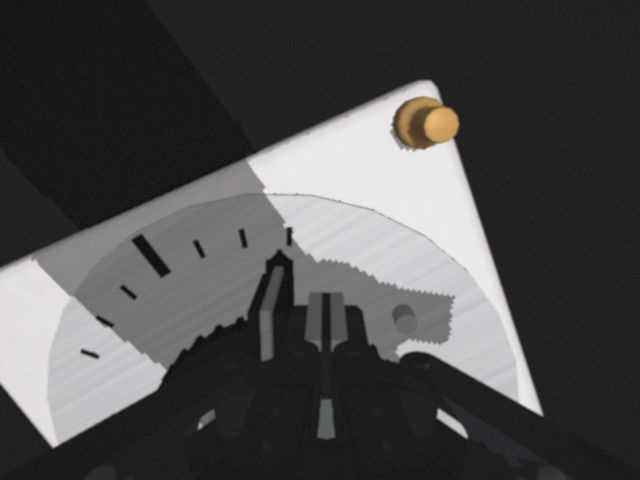

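Request:
arm_command --motion '[{"x": 0, "y": 0.0014, "z": -0.006, "ax": -0.073, "ay": 0, "az": 0, "hand": 0}, {"x": 0, "y": 0.0023, "z": -0.0116, "ax": -0.143, "ay": 0, "az": 0, "hand": 0}, {"x": 0, "y": 0.0028, "z": -0.0174, "ax": -0.213, "ay": 0, "az": 0, "hand": 0}, {"x": 0, "y": 0.003, "z": -0.023, "ax": -0.283, "ay": 0, "az": 0, "hand": 0}, {"x": 0, "y": 0.0028, "z": -0.0275, "ax": -0.335, "ay": 0, "az": 0, "hand": 0}, {"x": 0, "y": 0.0024, "z": -0.032, "ax": -0.388, "ay": 0, "az": 0, "hand": 0}, {"x": 0, "y": 0.002, "z": -0.035, "ax": -0.422, "ay": 0, "az": 0, "hand": 0}, {"x": 0, "y": 0.0015, "z": -0.0375, "ax": -0.457, "ay": 0, "az": 0, "hand": 0}, {"x": 0, "y": 0.0012, "z": -0.039, "ax": -0.475, "ay": 0, "az": 0, "hand": 0}, {"x": 0, "y": 0.0012, "z": -0.039, "ax": -0.475, "ay": 0, "az": 0, "hand": 0}]'

```text
clock: 11.75
eef_pos: [0.4888, -0.0448, 0.0785]
orientation: [-0.464, 0.534, 0.463, 0.534]
contact_force: [-0.5, 1.1, 1.2]
gripper_width: 0.0002
```

```bash
python3 where.py
python3 - <<'E'
from ptr import *
i=ctrl.camera_info("wrist"); a=ctrl.read_camera("wrist"); cv2.imwrite("pics/w8.png",a); pickle.dump(i,open("w8.pkl","wb"))
cv2.imwrite("pics/w8c.png",cv2.resize(a[180:380,190:450],None,fx=3,fy=3,interpolation=cv2.INTER_CUBIC))
E
```

```text
t 11.75 tcp [ 0.4888 -0.0448  0.0785] q [-0.0915  0.3467 -0.2743  0.9492  0.0002  0.05  ] F [-0.5393  1.0878  1.1601] w 0.00019852547205016384
[[ 0.0006 -0.99    0.141 ]
 [ 0.0001  0.141   0.99  ]
 [-1.     -0.0006  0.0002]] heading 171.89175841822978
```

View pics/w8c.png

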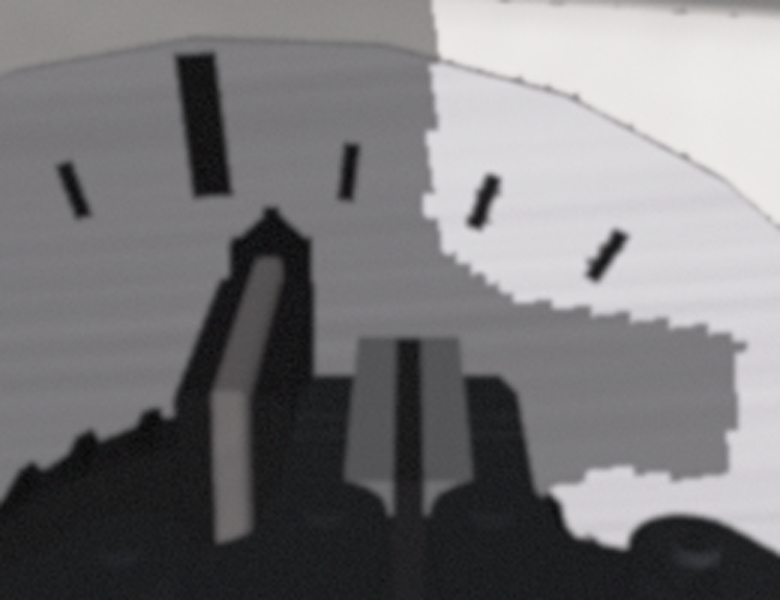

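Run:
```python
from ptr import *
c=lambda u,v:(190+u/3-.33,180+v/3-.33)
print("ptr",ang("w8.pkl",c(270,210),.0575)); print("mark in",ang("w8.pkl",c(212,195),.0535),"out",ang("w8.pkl",c(196,55),.0535))
print("shorts",ang("w8.pkl",c(73,190),.0535),ang("w8.pkl",c(349,172),.0535),ang("w8.pkl",c(484,202),.0535))
rows([(a,-.022,.0785) for a in (173,174,175,175.5,176)],(171.9,-.022,.0785))
```

```text
ptr (np.float64(0.09902548400148911), np.float64(170.58077054908102))
mark in (np.float64(0.10022103322794022), np.float64(175.82712628242774)) out (np.float64(0.12169057736204014), np.float64(175.70934964528556))
shorts (np.float64(0.10453684311777302), np.float64(-172.7228333932267)) (np.float64(0.10452093953463122), np.float64(164.30285968705184)) (np.float64(0.10455937644511039), np.float64(152.86351914548294))
x -0.0000 y 0.0004 z -0.0015 ax -0.0192 [ 0.487 -0.047  0.078]
x -0.0000 y 0.0008 z -0.0029 ax -0.0367 [ 0.486 -0.048  0.078]
x -0.0000 y 0.0011 z -0.0044 ax -0.0541 [ 0.486 -0.049  0.078]
x -0.0000 y 0.0012 z -0.0051 ax -0.0628 [ 0.485 -0.05   0.078]
x -0.0000 y 0.0014 z -0.0058 ax -0.0716 [ 0.485 -0.051  0.078]
```

Request:
arm_command --motion '[{"x": 0, "y": 0.0004, "z": -0.0015, "ax": -0.019, "ay": 0, "az": 0, "hand": 0}, {"x": 0, "y": 0.0008, "z": -0.003, "ax": -0.037, "ay": 0, "az": 0, "hand": 0}, {"x": 0, "y": 0.0011, "z": -0.0044, "ax": -0.054, "ay": 0, "az": 0, "hand": 0}, {"x": 0, "y": 0.0014, "z": -0.0055, "ax": -0.068, "ay": 0, "az": 0, "hand": 0}, {"x": 0, "y": 0.0015, "z": -0.0062, "ax": -0.077, "ay": 0, "az": 0, "hand": 0}, {"x": 0, "y": 0.0015, "z": -0.0062, "ax": -0.077, "ay": 0, "az": 0, "hand": 0}, {"x": 0, "y": 0.0015, "z": -0.0062, "ax": -0.077, "ay": 0, "az": 0, "hand": 0}, {"x": 0, "y": 0.0015, "z": -0.0062, "ax": -0.077, "ay": 0, "az": 0, "hand": 0}, {"x": 0, "y": 0.0015, "z": -0.0062, "ax": -0.077, "ay": 0, "az": 0, "hand": 0}, {"x": 0, "y": 0.0015, "z": -0.0062, "ax": -0.077, "ay": 0, "az": 0, "hand": 0}]'

```text
clock: 13.05
eef_pos: [0.4859, -0.0509, 0.0782]
orientation: [-0.484, 0.516, 0.484, 0.516]
contact_force: [0.4, -0.7, -0.1]
gripper_width: -0.0003
```

```bash
python3 where.py
python3 - <<'E'
from ptr import *
i=ctrl.camera_info("wrist"); a=ctrl.read_camera("wrist"); cv2.imwrite("pics/w9.png",a); pickle.dump(i,open("w9.pkl","wb"))
cv2.imwrite("pics/w9c.png",cv2.resize(a[180:300,210:350],None,fx=5,fy=5,interpolation=cv2.INTER_CUBIC))
E
```

```text
t 13.05 tcp [ 0.4859 -0.0509  0.0782] q [-0.1042  0.3439 -0.2795  0.9478 -0.0002 -0.0403] F [ 0.4301 -0.7035 -0.0744] w -0.00030938690214681427
[[-0.0005 -0.998   0.0639]
 [-0.0002  0.0639  0.998 ]
 [-1.      0.0004 -0.0002]] heading 176.33809999948463
```

View pics/w9c.png

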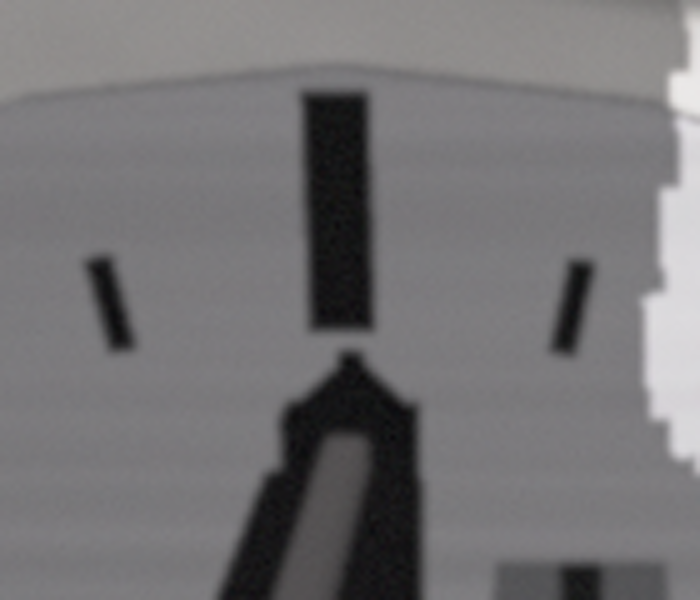

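Run:
```python
from ptr import *
c=lambda u,v:(210+u/5-.4,180+v/5-.4)
print("ptr",ang("w9.pkl",c(349,353),.0575)); print("mark in",ang("w9.pkl",c(342,328),.0535),"out",ang("w9.pkl",c(335,93),.0535))
rows([(a,-.022,.0785) for a in (177,177.5)],(176.3,-.022,.0785))
```

```text
ptr (np.float64(0.09934299004643242), np.float64(175.1838185000878))
mark in (np.float64(0.10030322539177902), np.float64(175.79391909278942)) out (np.float64(0.12186412143781784), np.float64(175.79758222169406))
x -0.0000 y 0.0003 z -0.0010 ax -0.0122 [ 0.485 -0.052  0.078]
x -0.0000 y 0.0004 z -0.0017 ax -0.0209 [ 0.484 -0.053  0.078]
```

Request:
arm_command --motion '[{"x": 0, "y": 0, "z": -0.0003, "ax": -0.003, "ay": 0, "az": 0, "hand": 0}, {"x": 0, "y": 0, "z": -0.0005, "ax": -0.006, "ay": 0, "az": 0, "hand": 0}, {"x": 0, "y": 0, "z": -0.0007, "ax": -0.008, "ay": 0, "az": 0, "hand": 0}, {"x": 0, "y": 0, "z": -0.0009, "ax": -0.01, "ay": 0, "az": 0, "hand": 0}, {"x": 0, "y": 0, "z": -0.0009, "ax": -0.01, "ay": 0, "az": 0, "hand": 0}, {"x": 0, "y": 0, "z": -0.0009, "ax": -0.01, "ay": 0, "az": 0, "hand": 0}, {"x": 0, "y": 0, "z": -0.0009, "ax": -0.01, "ay": 0, "az": 0, "hand": 0}, {"x": 0, "y": 0, "z": -0.0009, "ax": -0.01, "ay": 0, "az": 0, "hand": 0}, {"x": 0, "y": 0, "z": -0.0009, "ax": -0.01, "ay": 0, "az": 0, "hand": 0}, {"x": 0, "y": 0, "z": -0.0009, "ax": -0.01, "ay": 0, "az": 0, "hand": 0}]'

```text
clock: 14.35
eef_pos: [0.4861, -0.0517, 0.0783]
orientation: [-0.486, 0.513, 0.486, 0.513]
contact_force: [-0.6, 1.5, -0.4]
gripper_width: -0.0002
```

```bash
python3 where.py
python3 - <<'E'
from ptr import *
i=ctrl.camera_info("wrist"); a=ctrl.read_camera("wrist"); cv2.imwrite("pics/w10.png",a); pickle.dump(i,open("w10.pkl","wb"))
cv2.imwrite("pics/w10c.png",cv2.resize(a[180:300,210:350],None,fx=5,fy=5,interpolation=cv2.INTER_CUBIC))
E
```

```text
t 14.35 tcp [ 0.4861 -0.0517  0.0783] q [-0.106   0.3439 -0.2793  0.9476  0.     -0.0522] F [-0.5504  1.5155 -0.3969] w -0.00016653267356860006
[[-0.     -0.9986  0.0537]
 [ 0.      0.0537  0.9986]
 [-1.      0.      0.    ]] heading 176.92001900827304
```

View pics/w10c.png

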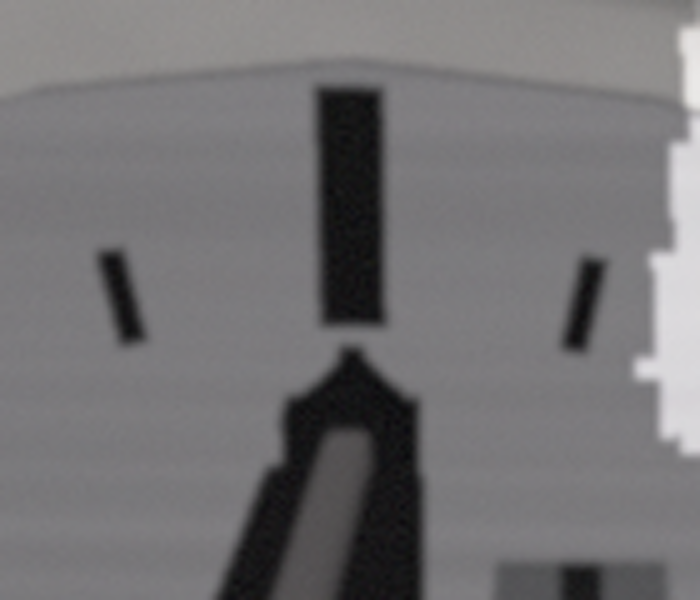

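Run:
```python
from ptr import *
c=lambda u,v:(210+u/5-.4,180+v/5-.4)
print("ptr",ang("w10.pkl",c(350,348),.0575)); print("mark in",ang("w10.pkl",c(353,325),.0535),"out",ang("w10.pkl",c(349,90),.0535))
```

```text
ptr (np.float64(0.09935333785267716), np.float64(175.70538122714385))
mark in (np.float64(0.10014226573502696), np.float64(175.80091256643476)) out (np.float64(0.12169589565879464), np.float64(175.7996596234459))
```

Request:
arm_command --motion '[{"x": 0, "y": 0, "z": 0.01, "ax": 0, "ay": 0, "az": 0, "hand": 0}, {"x": 0, "y": 0, "z": 0.02, "ax": 0, "ay": 0, "az": 0, "hand": 0}, {"x": -0.03, "y": 0, "z": 0.02, "ax": 0, "ay": 0, "az": 0, "hand": 0}, {"x": -0.06, "y": 0, "z": 0.02, "ax": 0, "ay": 0, "az": 0, "hand": 0}, {"x": -0.08, "y": 0, "z": 0.02, "ax": 0, "ay": 0, "az": 0, "hand": 0}, {"x": -0.08, "y": -0.01, "z": 0, "ax": 0, "ay": 0, "az": 0, "hand": 0}, {"x": -0.08, "y": -0.02, "z": -0.021, "ax": 0.02, "ay": 0, "az": 0, "hand": 0}, {"x": -0.08, "y": -0.03, "z": -0.021, "ax": 0.02, "ay": 0, "az": 0, "hand": 0}, {"x": -0.08, "y": -0.03, "z": -0.021, "ax": 0.02, "ay": 0, "az": 0, "hand": 0}, {"x": -0.08, "y": -0.03, "z": -0.021, "ax": 0.02, "ay": 0, "az": 0, "hand": 0}]'

```text
clock: 15.65
eef_pos: [0.5146, -0.0735, 0.1581]
orientation: [-0.481, 0.518, 0.482, 0.518]
contact_force: [-0.1, 0.4, 0.5]
gripper_width: -0.0
```

```bash
python3 where.py
python3 - <<'E'
from ptr import *
i=ctrl.camera_info("wrist"); a=ctrl.read_camera("wrist"); cv2.imwrite("pics/w11.png",a); pickle.dump(i,open("w11.pkl","wb"))
cv2.imwrite("pics/w11c.png",cv2.resize(a[120:240,250:390],None,fx=5,fy=5,interpolation=cv2.INTER_CUBIC))
cv2.imwrite("pics/scene11.png",ctrl.read_camera("scene"))
E
```

```text
t 15.65 tcp [ 0.5146 -0.0735  0.1581] q [-0.1419  0.3232 -0.0779  1.1705  0.0001 -0.0693] F [-0.0611  0.3633  0.4944] w -2.5878312502832746e-05
[[-0.0008 -0.9974  0.0726]
 [ 0.0002  0.0726  0.9974]
 [-1.      0.0008  0.0002]] heading 175.83917135139092
```

View pics/w11.png

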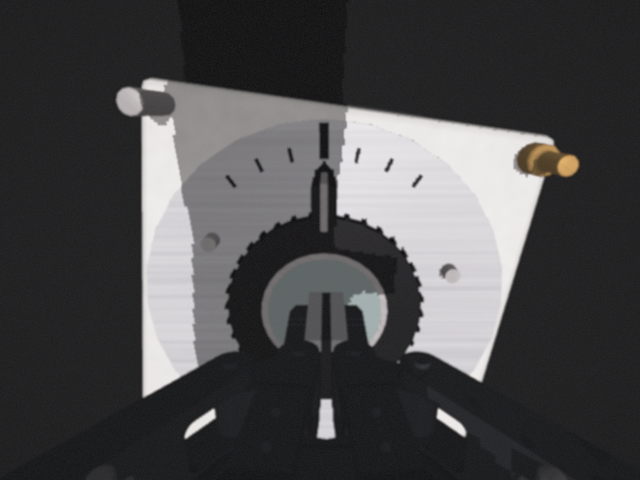

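View pics/w11c.png

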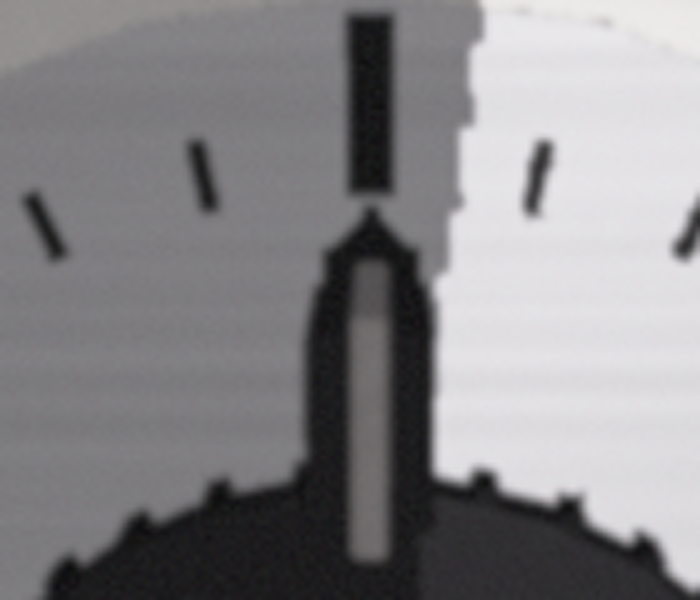

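View pics/scene11.png

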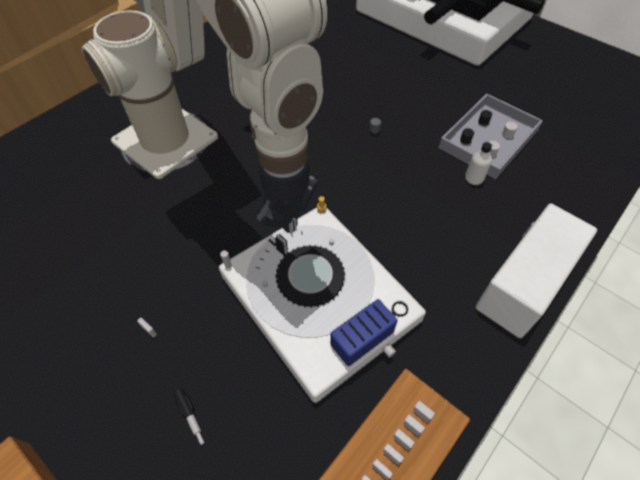

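The wrist view from directly above shows the pointer tip at (324,162), in line with the long mark at (324,140). The scene view shows all bystanders standing where they were, and the gripper is clear of the lever. I'm handing in.

```bash
python3 -c "
from bench import ctrl
print(ctrl.hand_in())"
```

```text
the job is handed in; nothing more can be done
None
```

I pushed the iris lever clockwise to its stop, then counter-clockwise to the long mark, with the shut fingers against one cheek at a time. The job was handed in at about 16 s, with the arm lifted clear.

- **Stop:** on the last push the force rose from about 4 N to 15 N while the finger moved only 0.2 mm. The wrist picture showed the lever bar against its post.
- **Alignment:** just before lifting away, the pointer measured 175.7° and the long mark 175.8°, about 0.2 mm apart at the pointer tip. After I withdrew, the picture from straight above still showed the tip centred on the mark.
- **Bystanders:** by eye, none of the small parts had moved or tipped in the final scene and wrist pictures. I did not re-measure their positions.
- **Disagreement:** the fixed cameras' first estimates of the hub differed by about 7 mm, because I took the glass to be at ring-top height. I used the wrist-camera fit to the scale marks instead, which fitted to within 0.2 mm.

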